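# Hand the bench supply over from the grinder to the drill press

### The arm

A 6-joint arm with a two-finger parallel gripper is mounted at the origin on the work surface. World frame = base frame: x ahead of the robot, y to its left, z up, the work surface at z = 0. Lengths are in m, angles in degrees, forces in N, time in s.
With the tool pointing down it reaches from about 0.375 to 0.925 m from the base axis. Payload 5.7 kg.
Tool frame: the origin (TCP) lies midway between the tips of the shut fingers; the grasp point (between the pads) lies 19 mm behind it; z points along the fingers, y is the line along which they close (so a half turn about z gives the same grasp; the last joint's range is limited). The gripper opens to 88 mm and grips with 3 to 60 N. Pads are 20 mm wide; open, the fingers measure 115 mm over their backs; the gripper's body (75 mm by 178 mm) begins 61 mm behind the grasp point.
Start: joints at [-73.574, 20.558, 86.54, -0, 72.909, -6.595], TCP at [0.235, -0.552, 0.223] pointing down, gripper open.
Joint ranges: [-170.27, 170.27], [-57.76, 135], [12.27, 136.19], [-55.21, 235.2], [11.17, 155.16], [-170.74, 170.74]. Speed limits (degrees/s): [136.94, 136.94, 180, 180, 180, 180].

### API

Orientations are given as a 3x3 rotation matrix whose columns are the frame's x, y, z axes.
In Python, from cell import status, optics, hand_in gives the robot as it stands.
- The arm moves only by the tool step_arm, never from a script. Its argument "series" is a list of rows, each a list of 3 entries, a list of its own where there are three numbers: the shift along the tool's x, y, z in units of 40 mm (1.0 is 40 mm), then the turn about the tool's z in units of 6 degrees (1.0 is 6 degrees), then the opening, from 0 (shut) to 1 (fully open). In form: [[[x, y, z], twist, jaw], ...]. A call has 1 to 12 rows; each row is the pose to reach, as a shift and turn from the pose commanded when the call began, along the tool's axes at that moment; what a row does not reach only later rows make up. A row lasts 1/12 s, in which the tool goes at most 41.7 mm and 7.16 degrees, less where a joint would pass 70% of its speed; a pose out of reach is approached as far as the arm can. A call with a gripper value outside its range is refused whole. The fingers move at their own pace and stop on an object; "newtons" is the grip in N (left out, the last holds). Time passes only in rows, so rows that repeat a pose let the fingers close. It gives the time, the measured TCP pose, the force, the opening and the grip force at its end, in the units of the state.
- status.get_state(): the state, without advancing time (a new reading comes with each control period).
- optics.snapshot(name): name is "scene" or "top" or "wrist"; returns a dict with "image" (480x640x3 uint8, red, green, blue), "z_map" (480x640 float32, m along the optical axis (not along the pixel's ray), 0 where there is no reading), "vfov" (degrees; the focal length in pixels is half the picture's height over the tangent of half this angle, whatever the lens; pixels are square), "cx", "cy" (the principal point, pixels), "xyz" and "attitude" of the camera in the world. Camera axes: x right, y down, z forward; pixel columns grow to the right and rows downward; lengths in m; the calibration is good to about 2 mm. A picture is of the moment at which its call begins.
- hand_in(): hands the job in; it is judged then, once.
The state is a dict: "t": time; "joint_positions": joint angles; "qvel": joint speeds; "effort": joint torques, N m; "tool_pos": TCP position; "eef_rot": TCP orientation; "wrist_force": force on the tool from outside, world axes, zero at the start; "wrist_torque": the same for the moment, N m; "grip_width": finger opening in m; "grip_force": force on a finger pad.
Only numpy, scipy, OpenCV 4.12 (cv2) and the standard library are available. Lean on these libraries where they do the work, as an engineer would, in place of code of your own. Each camera call takes 0.05 s, during which the arm holds its last target. There are 200 camera calls.

### The job

The changeover switch with the red handle on the yellow dial feeds the grinder (green mark); hand the supply over to the drill press (blue mark), stopping at the white OFF mark in the middle, where the handle must be let pop out and be left untouched for a full second while the grinder runs down, before it goes on to the blue mark and pops fully out there. The handle turns only while it is pushed in to its firm inner stop, so push in until you feel the stop, keep it in while turning, and never wrench it against its lock. Leave the black isolator handle and the things lying on the bench where they are.

Things in the scene. Friction and masses are not known exactly. Their poses are not given: they have to be found in the camera images.
- changeover_box: Grey fixed box of the changeover switch, 150 mm wide foot, about 155 mm tall; origin under the middle of its foot, front towards -x. Its face, 160 x 160 mm, slopes: it looks up and towards the front, 0.40 rad (23 deg) from level.
- changeover_axis (a point): Centre of the yellow dial, on the turning axis and in the sloping face. z: out of the face along the turning axis; x: up the slope, towards the white OFF mark; y: to the left seen from the front. Green mark 60 deg to the right of OFF, blue mark 60 deg to the left, all 60 mm from the axis.
- handle_top (a point): Middle of the top of the red handle, on the axis, 54 mm out from the face when popped out. The handle is a straight bar 110 mm long, 22 wide, 32 deep, centred on the axis, its underside 22 mm clear of the face (popped out), on a round stem 34 mm across. x: along the bar to its white-striped pointer end; z: out along the axis.
- changeover (a joint): Turn of the red handle, rad: -1.05 pointer at the green mark (grinder, the start), 0 at the white OFF mark, +1.05 at the blue mark (drill press); grows counter-clockwise seen looking at the face. Sloping detents draw it into these three places (about 0.1 N m); stops at +-1.11.
- changeover_press (a joint): How far the red handle is pushed in, m: 0 popped out. A spring of 6 to 13 N pushes it out. Popped out it is locked at each mark; it is free to turn at its firm inner stop, somewhere from 12 to 18 mm in (wear differs from run to run). Keep it pushed in while turning. Let go near a mark, it snaps to the mark and pops out.
- isolator (a joint): Turn of the black handle of the dust extractor's isolator (blue box of the same shape, grey dial, same size of handle; it needs no pushing): leave it alone.
- isolator_tip (a point): Pointer end of the black isolator handle.
- can: green drinks can, 66 mm across, 115 mm tall, loose bystander; origin at the middle of its underside as it stands or lies
- tape: yellow tape measure, 75 x 40 x 70 mm, loose bystander; origin at the middle of its underside as it stands or lies
- wrench: steel spanner, 170 mm long, loose bystander; origin at the middle of its underside as it stands or lies
- screwdriver: screwdriver, 200 mm long, loose bystander; origin at the middle of its underside as it stands or lies
- battery: black and yellow drill battery, 115 x 75 x 63 mm, loose bystander; origin at the middle of its underside as it stands or lies
- hammer: hammer, 280 mm long, loose bystander; origin at the middle of its underside as it stands or lies
- glue: white glue bottle, 60 mm across, 170 mm tall, loose bystander; origin at the middle of its underside as it stands or lies
- jar: glass jar with steel lid, 72 mm across, 90 mm tall, loose bystander; origin at the middle of its underside as it stands or lies

How it is judged (in metres and radians):
On the way:
1. the red handle rests popped out at OFF (within 0.15 rad), touched by nothing, for a good second (value of joint changeover between -0.15 and 0.15 rad and value of joint changeover_press below 0.003 m and velocity of joint changeover between -0.1 and 0.1 rad/s and contact force between each of the arm, the fingers and changeover below 0.1 N), for 0.8 s.
At the end, for the whole second after the job is handed in: the red handle points at the blue mark (within 0.12 rad), at rest and popped fully out (within 3 mm) (value of joint changeover above 0.93 rad and value of joint changeover_press below 0.003 m and velocity of joint changeover between -0.1 and 0.1 rad/s); the robot touches nothing.
It fails at once if the handle is forced past its lock without being pushed in (between two marks with less than 6 mm of push) (value of joint changeover_press below 0.006 m and (value of joint changeover between -0.8 and -0.25 rad or value of joint changeover between 0.25 and 0.8 rad)).
It fails at once if the handle is wrenched (the fingers bear on it with over 300 N) (contact force between the fingers and changeover above 300 N).
It fails at once if the black isolator handle is moved (its tip by more than 15 mm) (distance of isolator_tip from where it was at the start of the episode above 0.015 m).
It fails at once if a loose thing on the bench is knocked away (moved more than 40 mm) (distance of any of can, tape, wrench, screwdriver, battery, hammer, glue, jar from where it was at the start of the episode above 0.04 m).
It also fails if it takes over 54 s, if anything falls off the work surface, if the arm or the gripper's body presses on something with over 40 N, if the wrist force passes 120 N, or if a joint passes its speed limit or range.

## Working session

There is one attempt and no reset: what is moved stays moved. The work goes in short steps, Python scripts to look and compute and a tool call to move; the robot and the scene stay as the last step left them, time stands still between calls to the robot, and variables do not carry over. Pictures are saved under pics/ and viewed, at most 10 in all, crops included, and the job is handed in when it is done.

Besides the shell and the picture viewer there is one more tool, called after "Emit:" as a command line: name --argument value ..., lists and objects as JSON in quotes. step_arm: Moves the arm, as the interface text tells. Its arguments: {"type":"object","properties":{"series":{"type":"array","items":{"type":"array"}},"newtons":{"type":"number"}},"required":["series"]}

```bash
mkdir -p pics; ls; cat > h.py <<'E'
import numpy as np, cv2
from cell import status, optics, hand_in
def snap(n,f=None):
    s=optics.snapshot(n)
    if f: cv2.imwrite('pics/'+f,cv2.cvtColor(s['image'],cv2.COLOR_RGB2BGR))
    return s
def pts(s):
    h,w=s['z_map'].shape; f=h/2/np.tan(np.radians(s['vfov'])/2)
    v,u=np.mgrid[:h,:w]; z=s['z_map']
    c=np.stack([(u-s['cx'])/f*z,(v-s['cy'])/f*z,z],-1)
    return c@np.array(s['attitude']).T+np.array(s['xyz'])
E
python3 - <<'E'
from h import *
for n in('scene','top'):
    s=snap(n,n+'1.png'); print(n,s['vfov'],s['cx'],s['cy'],s['xyz'],np.round(s['attitude'],3).tolist(),s['z_map'].min(),s['z_map'].max())
st=status.get_state(); print(st)
E
```

```text
pics
scene 52.822800803711004 318.65484918605836 236.78261845497315 [1.39649847 0.00389611 0.87129263] [[0.007, 0.667, -0.745], [1.0, -0.012, -0.001], [-0.009, -0.745, -0.667]] 0.0 3.4864252
top 42.86672192569691 305.8865445662657 244.00043324658995 [0.37547727 0.00173806 1.55358868] [[0.007, -0.992, 0.123], [-1.0, -0.009, -0.012], [0.013, -0.123, -0.992]] 0.0 2.4656074
{'t': 0.1, 'joint_positions': array([-7.35721225e+01,  2.05927043e+01,  8.65915732e+01,  2.50461061e-03,
        7.29098134e+01, -6.59667042e+00]), 'qvel': array([-0.04863861, -0.09111119, -0.01360662,  0.06597321, -0.07760813,
        0.06728954]), 'effort': array([ 1.03112699e-03, -5.16355383e+01, -2.71407312e+01,  6.77604857e-02,
        2.76696350e-02, -1.44159321e-05]), 'tool_pos': array([ 0.23448828, -0.55160962,  0.22191319]), 'eef_rot': array([[ 9.20342450e-01,  3.91113275e-01, -4.24348785e-04],
       [ 3.91113438e-01, -9.20341111e-01,  1.58697258e-03],
       [ 2.30140411e-04, -1.62652674e-03, -9.99998651e-01]]), 'wrist_force': array([-0.66367687,  0.65272213, -0.9125488 ]), 'wrist_torque': array([-0.00480381,  0.0203487 , -0.00684312]), 'grip_force': 0.0, 'grip_width': 0.0881318965819906}
```

View pics/scene1.png

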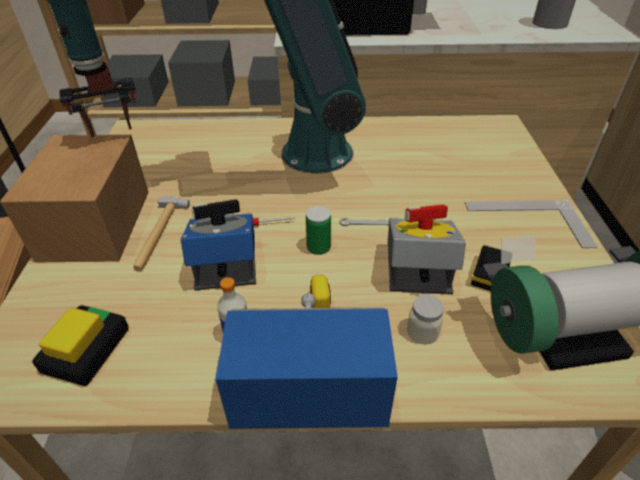

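View pics/top1.png

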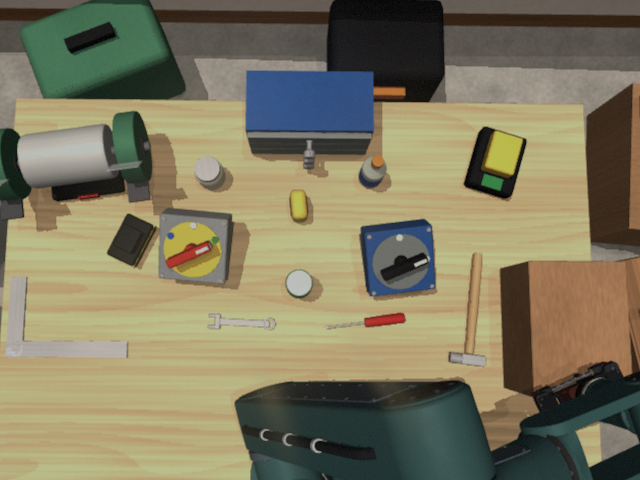

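The scene view shows the grey changeover box with its red handle at (425,220), seen from the far side. The top view shows its yellow dial at (192,250), with the red handle's pointer towards the green mark at (215,240). The blue isolator is at (400,258). The tool can only stay vertical, so I'll grip across the bar. Next I'll measure the axis.

```bash
python3 - <<'E'
from h import *
s=snap('top'); P=pts(s); hsv=cv2.cvtColor(s['image'],cv2.COLOR_RGB2HSV); H,S,V=cv2.split(hsv)
roi=np.zeros(H.shape,bool); roi[208:288,155:237]=1
roi&=s['z_map']>0
yel=roi&(H>22)&(H<34)&(S>150)&(V>100)
red=roi&((H<6)|(H>174))&(S>150)&(V>100)
A=P[yel]; c=np.median(A,0)
for _ in range(3):
    c=A.mean(0); n=np.linalg.svd(A-c,full_matrices=0)[2][2]; n*=np.sign(n[2]); d=(A-c)@n; A=A[abs(d)<.004]
print('yellow',len(A),'c',c,'n',n,'tilt',np.degrees(np.arccos(n[2])),'az',np.degrees(np.arctan2(-n[1],-n[0])))
def onplane(u,v,h=0):
    f=240/np.tan(np.radians(s['vfov'])/2); r=np.array(s['attitude'])@[(u-s['cx'])/f,(v-s['cy'])/f,1]; o=np.array(s['xyz'])
    return o+r*(((c+n*h-o)@n)/(r@n))
# dial circle: enclose yellow+red hull
cn=max(cv2.findContours((yel).astype('uint8'),cv2.RETR_EXTERNAL,cv2.CHAIN_APPROX_NONE)[0],key=cv2.contourArea)
Q=np.array([onplane(*p) for p in cv2.convexHull(cn)[:,0]]); e=cv2.fitEllipse(cv2.convexHull(cn)); print('ell',e,'centre on plane',onplane(*e[0]), 'hull r',np.round(np.linalg.norm(Q-onplane(*e[0]),axis=1),3))
R=P[red]; print('red',len(R)); h=(R-c)@n; print('h pct',np.percentile(h,[5,25,50,75,95]))
T=R[h>.047]; print('top n',len(T), T.mean(0))
bar=roi&((P-c)@n>.045); B=P[bar]; rr=cv2.minAreaRect(np.argwhere(bar)[:,::-1].astype(np.float32)); print('bar rect',rr,'bar mean',B.mean(0),len(B), 'rect centre at h54',onplane(*rr[0],h=.054))
bx=cv2.boxPoints(rr); print(np.round([onplane(*p,h=.054) for p in bx],4))
for nm,m in(('blue',roi&(H>100)&(H<130)&(S>140)),('green',roi&(H>45)&(H<90)&(S>90)),('white',roi&(S<40)&(V>185))):
    k,l,st,ce=cv2.connectedComponentsWithStats(m.astype('uint8'))
    for i in range(1,k):
        if st[i,4]>6: print(nm,ce[i],st[i,4],onplane(*ce[i]))
E
```

```text
yellow 1046 c [0.54314718 0.25410721 0.12891239] n [-0.38925744  0.03447221  0.92048374] tilt 23.00309624004486 az -5.060847852761367
ell ((187.6622314453125, 242.70529174804688), (38.9150390625, 51.415199279785156), 64.01058197021484) centre on plane [0.55229069 0.26080138 0.13252834] hull r [0.053 0.057 0.061 0.068 0.051 0.063 0.064 0.062 0.053 0.051 0.047 0.046
 0.046 0.047 0.048]
red 394
h pct [0.0243248  0.04716654 0.05064676 0.05274928 0.05556866]
top n 300 [0.51639899 0.25832838 0.17363777]
bar rect ((187.73764038085938, 255.39662170410156), (9.9282808303833, 47.528160095214844), 66.50143432617188) bar mean [0.51773646 0.25229938 0.17417862] 448 rect centre at h54 [0.51788165 0.25163727 0.17698532]
[[0.5069 0.3062 0.1703]
 [0.5483 0.2057 0.1916]
 [0.5288 0.1974 0.1836]
 [0.487  0.2983 0.1622]]
blue [170.1 235.3] 20 [0.56865412 0.30118344 0.13793585]
green [214.63333333 239.36666667] 30 [0.55997871 0.19731062 0.13815721]
white [192.72727273 225.        ] 22 [0.59160673 0.24724274 0.14966222]
white [201.61111111 249.83333333] 18 [0.53642787 0.22867927 0.12702319]
```

Emit:
step_arm --series '[[[0,0,-1],0,1],[[0,0,-2],0,1],[[0,0,-3],0,1],[[0,0,-3.5],0,1],[[0,0,-3.5],0,1]]'

```text
t: 0.57
tool_pos: [0.2354, -0.5547, 0.3686]
eef_rot: [[0.92, 0.391, 0.003], [0.391, -0.92, -0.009], [-0.001, 0.01, -1.0]]
wrist_force: [1.2, -0.3, 0.0]
grip_width: 0.0881
grip_force: 0.0
```

Emit:
step_arm --series '[[[0.6,-0.4,0],-0.6,1],[[1.3,-0.8,0],-1.2,1],[[1.9,-1.2,0],-1.8,1],[[2.5,-1.6,0],-2.4,1],[[3.1,-2.1,0],-3,1],[[3.8,-2.5,0],-3.6,1],[[4.4,-2.9,0],-4.2,1],[[5,-3.3,0],-4.8,1],[[5.6,-3.7,0],-5.4,1],[[6.3,-4.1,0],-6,1],[[6.9,-4.5,0],-6.6,1],[[7.5,-5,0],-7,1]]'

```text
t: 1.57
tool_pos: [0.4328, -0.2494, 0.3612]
eef_rot: [[0.42, 0.908, -0.002], [0.908, -0.42, 0.001], [0.0, -0.002, -1.0]]
wrist_force: [0.5, 0.3, -0.1]
grip_width: 0.0878
grip_force: 0.0
```

```bash
cat >> h.py <<'E'
C=np.array([.537,.2515,.1265]); N=np.array([-.3893,.0345,.9205])
def go(p,head):
    s=status.get_state(); R=np.array(s['eef_rot']); d=R.T@(np.array(p)-s['tool_pos'])
    h=np.degrees(np.arctan2(R[1,0],R[0,0])); print('t',s['t'],'pos',np.round(s['tool_pos'],4),'head',round(h,2),'F',np.round(s['wrist_force'],1),'w',s['grip_width'])
    print('shift units',np.round(d/.04,3),'twist units',round(-((head-h+180)%360-180)/6,3))
E
python3 -c "
from h import *
go(C+.054*N+[0,0,.11],115)"
```

```text
t 1.5667 pos [ 0.4328 -0.2494  0.3612] head 65.2 F [ 0.5  0.3 -0.1] w 0.08781935022277082
shift units [12.281 -3.382  1.885] twist units -8.301
```

Emit:
step_arm --series '[[[1,-0.3,0],-0.7,0.6],[[2,-0.6,0],-1.4,0.6],[[3,-0.8,0],-2.1,0.6],[[4,-1.1,0],-2.8,0.6],[[5,-1.4,0],-3.5,0.6],[[6,-1.7,0],-4.2,0.6],[[7,-1.9,0],-4.9,0.6],[[8,-2.2,0],-5.6,0.6],[[9,-2.5,0.3],-6.3,0.6],[[10,-2.8,0.6],-7,0.6],[[11,-3,0.9],-7.6,0.6],[[11.8,-3.3,1.2],-8.1,0.6]]'

```text
t: 2.57
tool_pos: [0.5121, 0.2349, 0.313]
eef_rot: [[-0.404, 0.915, -0.001], [0.915, 0.404, -0.0], [0.0, -0.001, -1.0]]
wrist_force: [0.3, -1.2, -0.2]
grip_width: 0.0529
grip_force: 0.0
```

```bash
python3 -c "
from h import *
go(C+.054*N+[0,0,.11],115)
s=snap('wrist','w1.png');print(s['xyz'],np.round(s['attitude'],3).tolist())"
```

```text
t 2.5667 pos [0.5121 0.2349 0.313 ] head 113.82 F [ 0.3 -1.2 -0.2] w 0.05289656855420514
shift units [0.384 0.276 0.67 ] twist units -0.197
[0.47841319 0.30883596 0.47567044] [[0.915, 0.385, 0.118], [0.403, -0.875, -0.268], [0.0, 0.293, -0.956]]
```

View pics/w1.png

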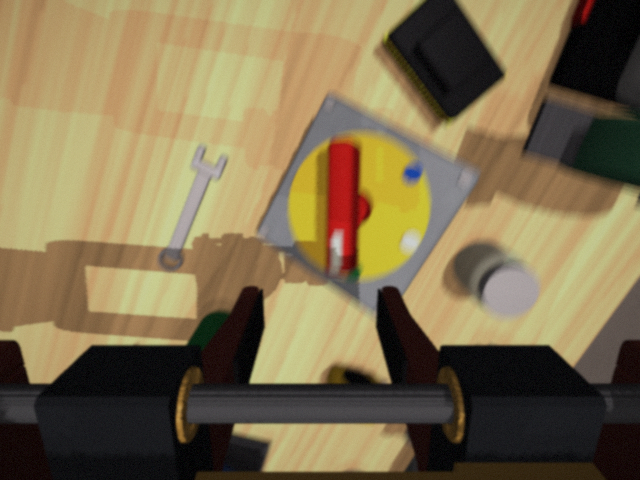

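The wrist view shows the red bar upright at (343,205), in line with the finger planes, and the fingertips at (255,290) and (385,290). The blue, white and green marks are at (412,172), (410,240) and (355,272). I'll refine the axis from this closer view.

```bash
python3 - <<'E'
from h import *
s=snap('wrist'); P=pts(s); H,S,V=cv2.split(cv2.cvtColor(s['image'],cv2.COLOR_RGB2HSV)); o=np.array(s['xyz'])
roi=np.zeros(H.shape,bool); roi[90:310,260:480]=1; roi&=s['z_map']>0
yel=roi&(H>20)&(H<34)&(S>170)&(V>100)&(abs((P-C)@N)<.006)
A=P[yel]; c=A.mean(0); n=np.linalg.svd(A-c,full_matrices=0)[2][2]; n*=np.sign(n[2]); print('n',n,'off of C',(C-c)@n)
f=240/np.tan(np.radians(s['vfov'])/2)
def ray(u,v,h=0):
    r=np.array(s['attitude'])@[(u-s['cx'])/f,(v-s['cy'])/f,1]; return o+r*(((c+n*h-o)@n)/(r@n))
near=np.linalg.norm(P-C,axis=2)<.075
for nm,m in(('blue',(H>100)&(H<130)&(S>140)),('green',(H>45)&(H<90)&(S>90)),('white',(S<50)&(V>170))):
    k,l,st,ce=cv2.connectedComponentsWithStats((m&near&roi&(abs((P-C)@N)<.008)).astype('uint8'))
    for i in range(1,k):
        if st[i,4]>25: print(nm,ce[i].round(1),st[i,4],ray(*ce[i]).round(4))
h=(P-c)@n; bar=near&roi&(h>.045)&(h<.06)
rr=cv2.minAreaRect(np.argwhere(bar)[:,::-1].astype(np.float32)); print('bar',rr,'h med',np.median(h[bar]),'centre foot',(ray(*rr[0],h=.052)-.052*n).round(4))
E
```

```text
n [-0.38878976  0.03374235  0.92070841] off of C -0.001439259316270369
blue [409.3 187.2] 214 [0.5676 0.3018 0.1391]
green [351.1 287. ] 85 [0.5613 0.1964 0.1404]
white [406.6 255.9] 249 [0.5908 0.2473 0.151 ]
bar ((336.5187072753906, 220.41995239257812), (27.05044174194336, 137.2511749267578), 1.8476102352142334) h med 0.05159331645264828 centre foot [0.5373 0.2543 0.1281]
```

```bash
sed -i 's/^C=.*; N/C=np.array([.537,.252,.1275]); N/' h.py; python3 -c "
from h import *
go(C+.038*N+[0,0,-.007],115)"
```

```text
t 2.6667 pos [0.5102 0.2372 0.3106] head 113.99 F [-0.6 -1.  -0.5] w 0.05296639153185803
shift units [0.235 0.458 3.876] twist units -0.168
```

Emit:
step_arm --series '[[[0.2,0.45,0.5],-0.17,0.6],[[0.23,0.46,1.2],-0.17,0.6],[[0.23,0.46,1.9],-0.17,0.6],[[0.23,0.46,2.4],-0.17,0.6],[[0.23,0.46,2.4],-0.17,0.6],[[0.23,0.46,2.4],-0.17,0.6],[[0.23,0.46,2.4],-0.17,0.6]]'

```text
t: 3.25
tool_pos: [0.5259, 0.2482, 0.2197]
eef_rot: [[-0.416, 0.909, 0.001], [0.909, 0.416, 0.0], [-0.0, 0.001, -1.0]]
wrist_force: [-0.0, -0.6, 0.6]
grip_width: 0.0527
grip_force: 0.0
```

```bash
python3 -c "
from h import *
go(C+.038*N+[0,0,-.007],115)"
```

```text
t 3.25 pos [0.5259 0.2482 0.2197] head 114.59 F [-0.  -0.6  0.6] w 0.05265467980194509
shift units [ 0.156 -0.032  1.605] twist units -0.068
```

Emit:
step_arm --series '[[[0.13,-0.05,0.3],0,0.6],[[0.13,-0.05,0.7],0,0.6],[[0.13,-0.05,1.1],0,0.6],[[0.13,-0.05,1.4],0,0.6],[[0.13,-0.05,1.6],0,0.6],[[0.13,-0.05,1.6],0,0.6],[[0.13,-0.05,1.6],0,0.6]]'

```text
t: 3.83
tool_pos: [0.5221, 0.2526, 0.1557]
eef_rot: [[-0.417, 0.909, 0.001], [0.909, 0.417, 0.001], [-0.0, 0.001, -1.0]]
wrist_force: [-0.3, 1.0, 0.5]
grip_width: 0.0527
grip_force: 0.0
```

```bash
python3 -c "
from h import *
go(C+.038*N+[0,0,-.007],115)
s=snap('wrist','w2.png')"
```

```text
t 3.8333 pos [0.5221 0.2526 0.1557] head 114.63 F [-0.3  1.   0.5] w 0.05271696316596679
shift units [0.016 0.011 0.006] twist units -0.062
```

View pics/w2.png

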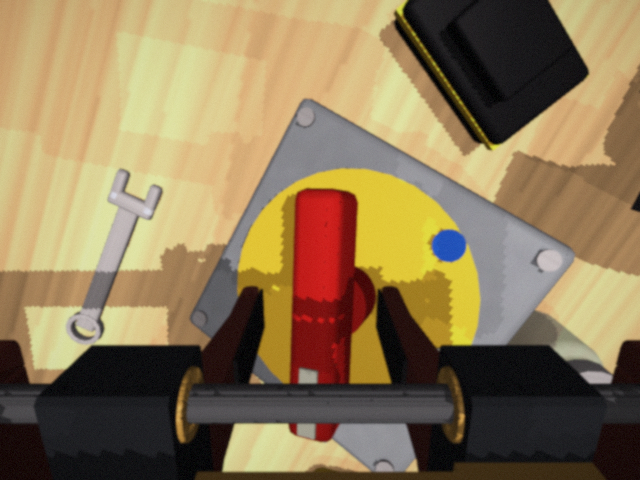

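The wrist view shows the bar (x 293 to 355) between the fingers at (255,300) and (385,300). I'll close on it.

Emit:
step_arm --series '[[[0,0,0],0,0.4],[[0,0,0],0,0.3],[[0,0,0],0,0.1],[[0,0,0],0,0],[[0,0,0],0,0],[[0,0,0],0,0],[[0,0,0],0,0]]' --newtons 45

```text
t: 4.47
tool_pos: [0.5226, 0.253, 0.1555]
eef_rot: [[-0.417, 0.909, 0.002], [0.909, 0.417, 0.001], [-0.0, 0.003, -1.0]]
wrist_force: [1.9, 1.4, 4.8]
grip_width: 0.0269
grip_force: 42.2
```

Emit:
step_arm --series '[[[-0.01,0.02,0.05],0,0],[[-0.02,0.03,0.09],0,0],[[-0.03,0.05,0.14],0,0],[[-0.04,0.07,0.18],0,0],[[-0.05,0.08,0.23],0,0],[[-0.05,0.08,0.23],0,0]]'

```text
t: 4.97
tool_pos: [0.5263, 0.2526, 0.1466]
eef_rot: [[-0.417, 0.909, 0.002], [0.909, 0.417, 0.001], [0.0, 0.003, -1.0]]
wrist_force: [0.0, 1.1, 9.6]
grip_width: 0.0272
grip_force: 42.8
```

Emit:
step_arm --series '[[[-0.01,0.01,0.03],0,0],[[-0.01,0.02,0.05],0,0],[[-0.01,0.02,0.05],0,0]]'

```text
t: 5.22
tool_pos: [0.527, 0.2526, 0.1448]
eef_rot: [[-0.417, 0.909, 0.002], [0.909, 0.417, 0.001], [0.0, 0.003, -1.0]]
wrist_force: [0.1, 0.7, 11.2]
grip_width: 0.0274
grip_force: 42.8
```

Emit:
step_arm --series '[[[-0.01,0.01,0.02],0,0],[[-0.01,0.01,0.035],0,0],[[-0.01,0.01,0.035],0,0]]'

```text
t: 5.47
tool_pos: [0.5276, 0.2525, 0.1436]
eef_rot: [[-0.417, 0.909, 0.002], [0.909, 0.417, 0.002], [0.0, 0.003, -1.0]]
wrist_force: [-0.5, 1.8, 10.3]
grip_width: 0.0271
grip_force: 42.9
```

Emit:
step_arm --series '[[[-0.01,0.01,0.02],0,0],[[-0.01,0.01,0.035],0,0],[[-0.01,0.01,0.035],0,0]]'

```text
t: 5.72
tool_pos: [0.5281, 0.2524, 0.1422]
eef_rot: [[-0.417, 0.909, 0.002], [0.909, 0.417, 0.002], [0.001, 0.003, -1.0]]
wrist_force: [-1.3, 1.3, 11.4]
grip_width: 0.0273
grip_force: 42.9
```

Emit:
step_arm --series '[[[-0.01,0.01,0.02],0,0],[[-0.01,0.01,0.035],0,0],[[-0.01,0.01,0.035],0,0]]'

```text
t: 5.97
tool_pos: [0.5287, 0.2523, 0.141]
eef_rot: [[-0.417, 0.909, 0.003], [0.909, 0.417, 0.002], [0.001, 0.003, -1.0]]
wrist_force: [-1.5, 2.4, 11.7]
grip_width: 0.0274
grip_force: 43.0
```

Emit:
step_arm --series '[[[0,0.01,0.015],0,0],[[0,0.01,0.03],0,0],[[0,0.01,0.03],0,0]]'

```text
t: 6.22
tool_pos: [0.529, 0.2524, 0.1402]
eef_rot: [[-0.417, 0.909, 0.003], [0.909, 0.417, 0.002], [0.0, 0.003, -1.0]]
wrist_force: [-2.1, 0.8, 15.1]
grip_width: 0.0272
grip_force: 43.3
```

Emit:
step_arm --series '[[[0,0.01,0.015],0,0],[[0,0.01,0.03],0,0],[[0,0.01,0.03],0,0]]'

```text
t: 6.47
tool_pos: [0.5291, 0.2525, 0.1399]
eef_rot: [[-0.417, 0.909, 0.002], [0.909, 0.417, 0.002], [0.0, 0.003, -1.0]]
wrist_force: [-4.9, -0.6, 23.1]
grip_width: 0.0271
grip_force: 44.0
```

I felt the stop at about 17 mm, where the force rises with almost no travel. I'll grip harder and turn in stages, keeping the downward load on.

Emit:
step_arm --series '[[[0,0.01,0.02],0,0],[[0,0.01,0.03],0,0],[[0,0.01,0.03],0,0]]' --newtons 60

```text
t: 6.72
tool_pos: [0.5293, 0.2526, 0.1397]
eef_rot: [[-0.417, 0.909, 0.003], [0.909, 0.417, 0.002], [0.0, 0.003, -1.0]]
wrist_force: [-8.0, -1.3, 30.9]
grip_width: 0.027
grip_force: 58.2
```

Emit:
step_arm --series '[[[0,0,0],-0.5,0],[[0,0,0],-1,0],[[0,0,0],-1.5,0],[[0,0,0],-1.5,0]]'

```text
t: 7.05
tool_pos: [0.5292, 0.2523, 0.14]
eef_rot: [[-0.556, 0.831, 0.003], [0.831, 0.556, 0.001], [-0.0, 0.003, -1.0]]
wrist_force: [-8.6, -1.4, 32.7]
grip_width: 0.0258
grip_force: 56.5
```

Emit:
step_arm --series '[[[0,0,0],-0.6,0],[[0,0,0],-1.2,0],[[0,0,0],-1.8,0],[[0,0,0],-2.4,0],[[0,0,0],-3,0],[[0,0,0],-3,0]]'

```text
t: 7.55
tool_pos: [0.5302, 0.2534, 0.1398]
eef_rot: [[-0.786, 0.618, 0.005], [0.618, 0.786, 0.003], [-0.002, 0.005, -1.0]]
wrist_force: [-7.0, 1.5, 28.1]
grip_width: 0.0239
grip_force: 59.7
```

```bash
python3 -c "
from h import *
print(status.get_state()['wrist_torque'])
s=snap('wrist','w3.png')"
```

```text
[0.50203016 0.18758201 0.12809278]
```

View pics/w3.png

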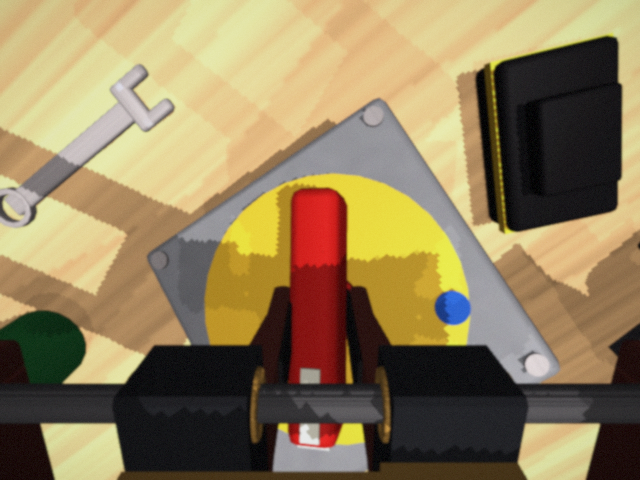

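The bar, now at (320,310), stays in line with the fingers, so the handle is turning with the tool. It is about 27° along, and the force is steady. I'll carry on to OFF.

Emit:
step_arm --series '[[[0,0,0],-0.6,0],[[0,0,0],-1.2,0],[[0,0,0],-1.8,0],[[0,0,0],-2.4,0],[[0,0,0],-3,0],[[0,0,0],-3,0]]'

```text
t: 8.1
tool_pos: [0.5303, 0.2539, 0.1391]
eef_rot: [[-0.939, 0.345, 0.005], [0.345, 0.939, 0.004], [-0.003, 0.005, -1.0]]
wrist_force: [-4.4, 3.6, 22.4]
grip_width: 0.0222
grip_force: 59.9
```

Emit:
step_arm --series '[[[0,0,0],-0.6,0],[[0,0,0],-1.2,0],[[0,0,0],-1.8,0],[[0,0,0],-2.4,0],[[0,0,0],-2.5,0],[[0,0,0],-2.5,0]]'

```text
t: 8.6
tool_pos: [0.5303, 0.2531, 0.1388]
eef_rot: [[-0.996, 0.093, 0.004], [0.093, 0.996, 0.002], [-0.004, 0.003, -1.0]]
wrist_force: [-2.7, 1.9, 21.5]
grip_width: 0.0218
grip_force: 60.0
```

```bash
python3 -c "
from h import *
go(C+.0213*N+[0,0,-.007],175)
print(status.get_state()['wrist_torque'])"
```

```text
t 8.6 pos [0.5303 0.2531 0.1388] head 174.69 F [-2.7  1.9 21.5] w 0.021836492589916462
shift units [ 0.039 -0.012 -0.033] twist units -0.052
[ 0.1837412  -0.17636117 -0.09129368]
```

Emit:
step_arm --series '[[[0,0,0],0,0.6],[[0,0,0],0,0.75],[[0,0,0],0,0.75],[[0,0,0],0,0.75],[[0,0,0],0,0.75],[[0,0,0],0,0.75],[[0,0,0],0,0.75],[[0,0,0],0,0.75],[[0,0,0],0,0.75],[[0,0,0],0,0.75],[[0,0,0],0,0.75],[[0,0,0],0,0.75]]'

```text
t: 9.6
tool_pos: [0.5287, 0.2519, 0.1357]
eef_rot: [[-0.996, 0.093, -0.0], [0.093, 0.996, 0.0], [0.0, 0.0, -1.0]]
wrist_force: [1.0, 0.4, -0.1]
grip_width: 0.0657
grip_force: 0.0
```

Emit:
step_arm --series '[[[0,0,-0.2],0,0.75],[[0,0,-0.4],0,0.75],[[0,0,-0.4],0,0.75],[[0,0,-0.4],0,0.75],[[0,0,-0.4],0,0.75],[[0,0,-0.4],0,0.75],[[0,0,-0.4],0,0.75],[[0,0,-0.4],0,0.75],[[0,0,-0.4],0,0.75],[[0,0,-0.4],0,0.75],[[0,0,-0.4],0,0.75],[[0,0,-0.4],0,0.75]]'

```text
t: 10.6
tool_pos: [0.5287, 0.2519, 0.1516]
eef_rot: [[-0.996, 0.093, -0.0], [0.093, 0.996, 0.0], [0.0, 0.0, -1.0]]
wrist_force: [-0.9, 0.1, 0.3]
grip_width: 0.0661
grip_force: 0.0
```

```bash
python3 -c "
from h import *
go(C+.038*N+[0,0,-.007],175)
s=snap('wrist','w4.png'); P=pts(s); H,S,V=cv2.split(cv2.cvtColor(s['image'],cv2.COLOR_RGB2HSV))
m=((H<6)|(H>174))&(S>150)&(V>110)&(np.linalg.norm(P-C,axis=2)<.09)
h=(P[m]-C)@N; print(len(h),np.percentile(h,[50,80,95]))"
```

```text
t 10.6 pos [0.5287 0.2519 0.1516] head 174.64 F [-0.9  0.1  0.3] w 0.06608946740715128
shift units [ 0.165  0.021 -0.096] twist units -0.06
8399 [0.04080999 0.04146864 0.04200314]
```

View pics/w4.png

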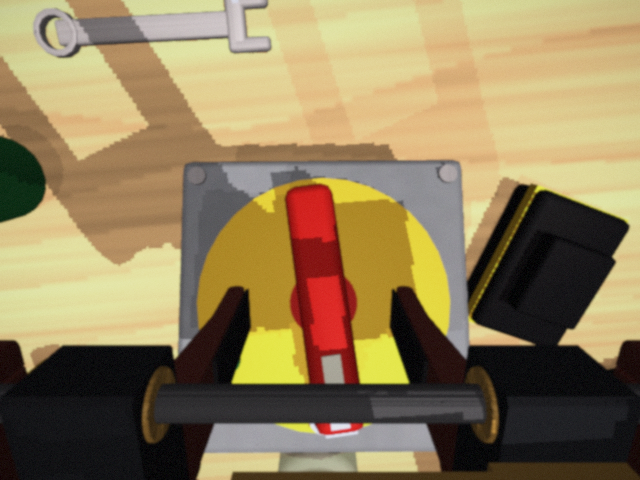

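The bar runs from (310,190) to (338,430), turned about 7° from the fingers, and its top is only about 42 mm out. It hasn't popped fully out, so I'll measure it exactly.

```bash
cat >> h.py <<'E'
X=np.array([.917,-.081,.389]); X-=X@N/(N@N)*N; X/=np.linalg.norm(X); Y=np.cross(N,X)
def handle(cam='wrist'):
    s=snap(cam); P=pts(s); H,S,V=cv2.split(cv2.cvtColor(s['image'],cv2.COLOR_RGB2HSV))
    red=((H<6)|(H>174))&(S>140)&(V>60); D=P-C; h=D@N
    m=(red|(S<60))&(abs(h-.04)<.02)&(np.hypot(D@X,D@Y)<.062)
    hr=h[m&red&(np.hypot(D@X,D@Y)<.05)]; top=np.percentile(hr,90)
    k=m&red&(h>top-.006); q=np.stack([D[k]@X,D[k]@Y],-1).astype(np.float32)
    vx,vy,x0,y0=cv2.fitLine(q,cv2.DIST_L2,0,.01,.01).ravel()
    print(cam,'top h',np.round([top,np.median(hr)],4),'bar angle deg',round(float(np.degrees(np.arctan2(vy,vx))),1),'(mod 180) mean',q.mean(0).round(4),len(q), 'minrect',[np.round(a,3) for a in cv2.minAreaRect(q)])
E
python3 -c "
from h import *
handle(); handle('top'); handle()"
```

```text
wrist top h [0.0418 0.0408] bar angle deg 7.5 (mod 180) mean [-0.0106 -0.0006] 8831 minrect [array([-0.001,  0.001]), array([0.107, 0.022]), np.float64(7.817)]Traceback (most recent call last):
  File "<string>", line 3, in <module>
    handle(); handle('top'); handle()
              ~~~~~~^^^^^^^
  File "h.py", line 22, in handle
    hr=h[m&red&(np.hypot(D@X,D@Y)<.05)]; top=np.percentile(hr,90)
                                             ~~~~~~~~~~~~~^^^^^^^
    return _quantile_unchecked(
        a, q, axis, out, overwrite_input, method, keepdims, weights)
    return _ureduce(a,
                    func=_quantile_ureduce_func,
    ...<5 lines>...
                    overwrite_input=overwrite_input,
                    method=method)
    r = func(a, **kwargs)
    result = _quantile(arr,
                       quantiles=q,
    ...<2 lines>...
                       out=out,
                       weights=wgt)
    slices_having_nans = np.isnan(arr[-1, ...])
                                  ~~~^^^^^^^^^
IndexError: index -1 is out of bounds for axis 0 with size 0
```

The handle sits at +7.5°, about 10 mm in, so it was caught on the detent shoulder, probably dragged by one finger as I opened. I'll regrip in line with it, push in to the stop and turn back to 0. Then I'll let go by dropping the grip force first, so the pads guide it out.

```bash
python3 -c "
from h import *
go(C+.028*N+[0,0,-.007],182.3)"
```

```text
t 10.75 pos [0.5287 0.2519 0.1517] head 174.64 F [ 0.3 -0.4 -0.2] w 0.06592587754849795
shift units [0.067 0.02  0.135] twist units -1.276
```

Emit:
step_arm --series '[[[0.04,0.02,0.06],-0.6,0.75],[[0.07,0.02,0.13],-1.25,0.6],[[0.07,0.02,0.13],-1.25,0.4],[[0.07,0.02,0.13],-1.25,0.2],[[0.07,0.02,0.13],-1.25,0],[[0.07,0.02,0.13],-1.25,0],[[0.07,0.02,0.13],-1.25,0],[[0.07,0.02,0.13],-1.25,0],[[0.07,0.02,0.13],-1.25,0]]' --newtons 50

```text
t: 11.5
tool_pos: [0.526, 0.2535, 0.1468]
eef_rot: [[-0.999, -0.036, 0.0], [-0.036, 0.999, 0.001], [-0.0, 0.001, -1.0]]
wrist_force: [-1.1, 2.2, 1.9]
grip_width: 0.0217
grip_force: 49.8
```

```bash
python3 -c "
from h import *
go(C+.021*N+[0,0,-.007],175)
R=np.array(status.get_state()['eef_rot']);print('press per mm units',(R.T@-N)/40)"
```

```text
t 11.5 pos [0.526  0.2535 0.1468] head -177.91 F [-1.1  2.2  1.9] w 0.02167089563030712
shift units [-0.07  -0.021  0.174] twist units 1.181
press per mm units [-0.00969289 -0.0012408   0.02301193]
```

Pushing in to the stop, 6 mm first and then by feel.

Emit:
step_arm --series '[[[-0.02,0,0.05],0,0],[[-0.04,-0.01,0.09],0,0],[[-0.06,-0.01,0.14],0,0],[[-0.06,-0.01,0.14],0,0]]'

```text
t: 11.83
tool_pos: [0.528, 0.2532, 0.1421]
eef_rot: [[-0.999, -0.037, -0.0], [-0.037, 0.999, 0.001], [0.0, 0.001, -1.0]]
wrist_force: [-4.9, 2.0, 12.7]
grip_width: 0.022
grip_force: 49.7
```

Emit:
step_arm --series '[[[-0.01,0,0.02],0,0],[[-0.015,0,0.035],0,0],[[-0.015,0,0.035],0,0]]'

```text
t: 12.08
tool_pos: [0.5282, 0.2532, 0.1418]
eef_rot: [[-0.999, -0.037, -0.001], [-0.037, 0.999, 0.001], [0.001, 0.001, -1.0]]
wrist_force: [-7.9, 1.5, 20.1]
grip_width: 0.0216
grip_force: 49.8
```

Emit:
step_arm --series '[[[0,0,0],0.4,0],[[0,0,0],0.8,0],[[0,0,0],1.18,0],[[0,0,0],1.18,0],[[0,0,0],1.18,0]]'

```text
t: 12.5
tool_pos: [0.5283, 0.2538, 0.1416]
eef_rot: [[-0.996, 0.086, -0.0], [0.086, 0.996, 0.002], [0.0, 0.002, -1.0]]
wrist_force: [-7.7, 3.2, 16.8]
grip_width: 0.0217
grip_force: 49.9
```

```bash
python3 -c "
from h import *
go(C+.021*N+[0,0,-.007],175); print(status.get_state()['wrist_torque']); handle()"
```

```text
t 12.5 pos [0.5283 0.2538 0.1416] head 175.04 F [-7.7  3.2 16.8] w 0.02165128895946445
shift units [-0.014 -0.027  0.045] twist units 0.007
[0.76179353 1.07064822 0.06313201]
wrist top h [0.0366 0.0356] bar angle deg 0.4 (mod 180) mean [-0.0099  0.0007] 9323 minrect [array([-0.001,  0.001]), array([0.107, 0.022]), np.float64(0.979)]
```

Emit:
step_arm --series '[[[0,0.02,0],0,0],[[0,0.02,-0.02],0,0],[[0,0.02,-0.02],0,0]]'

```text
t: 12.8
tool_pos: [0.5282, 0.2539, 0.1418]
eef_rot: [[-0.996, 0.086, -0.001], [0.086, 0.996, 0.001], [0.001, 0.001, -1.0]]
wrist_force: [-6.6, 1.5, 13.3]
grip_width: 0.0217
grip_force: 49.9
```

Emit:
step_arm --series '[[[0,0,0],0,0],[[0,0,0],0,0],[[0,0,0],0,0],[[0,0,0],0,0]]' --newtons 4

```text
t: 13.13
tool_pos: [0.5287, 0.2535, 0.1413]
eef_rot: [[-0.996, 0.086, -0.0], [0.086, 0.996, 0.0], [0.0, 0.0, -1.0]]
wrist_force: [-3.7, -0.6, 8.9]
grip_width: 0.0221
grip_force: 8.4
```

```bash
python3 -c "
from h import *
handle()"
```

```text
wrist top h [0.0424 0.0414] bar angle deg 0.1 (mod 180) mean [-0.0093  0.0006] 10170 minrect [array([-0.001,  0.001]), array([0.107, 0.022]), np.float64(0.588)]
```

Emit:
step_arm --series '[[[0,0,0],0,0],[[0,0,0],0,0],[[0,0,0],0,0],[[0,0,0],0,0]]' --newtons 3

```text
t: 13.52
tool_pos: [0.5288, 0.2535, 0.1413]
eef_rot: [[-0.996, 0.086, -0.0], [0.086, 0.996, 0.0], [0.0, 0.0, -1.0]]
wrist_force: [-3.0, 0.4, 8.4]
grip_width: 0.022
grip_force: 7.4
```

```bash
python3 -c "
from h import *
handle()"
```

```text
wrist top h [0.0424 0.0414] bar angle deg 0.1 (mod 180) mean [-0.0093  0.0006] 10146 minrect [array([-0.001,  0.001]), array([0.107, 0.021]), np.float64(0.573)]
```

Emit:
step_arm --series '[[[0,0,0],0,0.5],[[0,0,0],0,0.75],[[0,0,0],0,0.75],[[0,0,0],0,0.75],[[0,0,0],0,0.75]]'

```text
t: 13.98
tool_pos: [0.5288, 0.2536, 0.1413]
eef_rot: [[-0.996, 0.086, 0.0], [0.086, 0.996, 0.0], [-0.0, 0.0, -1.0]]
wrist_force: [-2.7, 0.1, 8.7]
grip_width: 0.024
grip_force: 4.7
```

```bash
python3 -c "
from h import *
go(C+.038*N+[0,0,-.007],175);handle()"
```

```text
t 13.9833 pos [0.5288 0.2536 0.1413] head 175.06 F [-2.7  0.1  8.7] w 0.024036911564429143
shift units [ 0.165 -0.02  -0.354] twist units 0.011
wrist top h [0.0427 0.0417] bar angle deg 0.1 (mod 180) mean [-0.0093  0.0007] 10178 minrect [array([-0.001,  0.001]), array([0.021, 0.107]), np.float64(89.976)]
```

Emit:
step_arm --series '[[[0,0,0],0,0.75],[[0,0,0],0,0.75],[[0,0,0],0,0.75],[[0,0,0],0,0.75],[[0,0,0],0,0.75]]' --newtons 20

```text
t: 14.45
tool_pos: [0.529, 0.2533, 0.14]
eef_rot: [[-0.996, 0.086, -0.0], [0.086, 0.996, -0.0], [0.0, -0.0, -1.0]]
wrist_force: [0.4, -0.4, 0.4]
grip_width: 0.0657
grip_force: 0.0
```

```bash
python3 -c "
from h import *
go(C+.038*N+[0,0,-.007],175);handle()"
```

```text
t 14.45 pos [0.529  0.2533 0.14  ] head 175.06 F [ 0.4 -0.4  0.4] w 0.0656667708250341
shift units [ 0.17  -0.015 -0.386] twist units 0.009
wrist top h [0.0531 0.0521] bar angle deg 0.1 (mod 180) mean [-0.0085  0.0006] 12172 minrect [array([-0.002,  0.001]), array([0.108, 0.022]), np.float64(0.233)]
```

Popped out at OFF, at 0.1° with its top at 53 mm. I'll leave it for over a second while easing up to the regrip height.

Emit:
step_arm --series '[[[0.04,0,-0.1],0,0.75],[[0.08,0,-0.2],0,0.75],[[0.12,0,-0.3],0,0.75],[[0.17,-0.01,-0.38],0,0.75],[[0.17,-0.01,-0.38],0,0.75],[[0.17,-0.01,-0.38],0,0.75],[[0.17,-0.01,-0.38],0,0.75],[[0.17,-0.01,-0.38],0,0.75],[[0.17,-0.01,-0.38],0,0.75],[[0.17,-0.01,-0.38],0,0.75],[[0.17,-0.01,-0.38],0,0.75],[[0.17,-0.01,-0.38],0,0.75]]'

```text
t: 15.5
tool_pos: [0.5222, 0.2536, 0.1554]
eef_rot: [[-0.996, 0.086, -0.0], [0.086, 0.996, 0.0], [0.0, 0.0, -1.0]]
wrist_force: [-0.7, 0.6, -1.2]
grip_width: 0.0659
grip_force: 0.0
```

Emit:
step_arm --series '[[[0,0,0],0,0.75],[[0,0,0],0,0.75],[[0,0,0],0,0.75],[[0,0,0],0,0.75],[[0,0,0],0,0.75],[[0,0,0],0,0.75]]'

```text
t: 16.0
tool_pos: [0.5223, 0.2536, 0.1555]
eef_rot: [[-0.996, 0.086, 0.0], [0.086, 0.996, 0.0], [-0.0, 0.0, -1.0]]
wrist_force: [0.0, 0.2, -1.0]
grip_width: 0.0659
grip_force: 0.0
```

```bash
python3 -c "
from h import *
go(C+.038*N+[0,0,-.007],175);handle()"
```

```text
t 16.0 pos [0.5223 0.2536 0.1555] head 175.06 F [ 0.   0.2 -1. ] w 0.06590942079512413
shift units [ 0.001 -0.009  0.001] twist units 0.01
wrist top h [0.0531 0.0521] bar angle deg -0.0 (mod 180) mean [-0.0097  0.0006] 9524 minrect [array([-0.001,  0.001]), array([0.107, 0.022]), np.float64(0.391)]
```

Emit:
step_arm --series '[[[0,0,0],0,0.4],[[0,0,0],0,0.2],[[0,0,0],0,0],[[0,0,0],0,0],[[0,0,0],0,0],[[0,0,0],0,0],[[0,0,0],0,0]]' --newtons 60

```text
t: 16.63
tool_pos: [0.5222, 0.2537, 0.1555]
eef_rot: [[-0.996, 0.086, -0.0], [0.086, 0.996, 0.0], [0.0, 0.0, -1.0]]
wrist_force: [-0.8, 0.2, 0.0]
grip_width: 0.0225
grip_force: 1.0
```

Emit:
step_arm --series '[[[-0.02,0,0.05],0,0],[[-0.04,0,0.1],0,0],[[-0.06,0,0.15],0,0],[[-0.08,0,0.2],0,0],[[-0.11,0,0.25],0,0],[[-0.13,0,0.3],0,0],[[-0.15,0,0.35],0,0],[[-0.16,0,0.37],0,0],[[-0.16,0,0.37],0,0]]'

```text
t: 17.38
tool_pos: [0.5282, 0.2535, 0.1415]
eef_rot: [[-0.996, 0.086, -0.001], [0.086, 0.996, 0.001], [0.001, 0.001, -1.0]]
wrist_force: [-5.0, 0.8, 11.0]
grip_width: 0.0217
grip_force: 60.0
```

Emit:
step_arm --series '[[[-0.01,0,0.02],0,0],[[-0.015,0,0.035],0,0],[[-0.015,0,0.035],0,0]]'

```text
t: 17.63
tool_pos: [0.5287, 0.2534, 0.1405]
eef_rot: [[-0.996, 0.086, -0.001], [0.086, 0.996, 0.001], [0.001, 0.001, -1.0]]
wrist_force: [-5.5, 1.2, 12.0]
grip_width: 0.0216
grip_force: 60.0
```

Emit:
step_arm --series '[[[-0.01,0,0.02],0,0],[[-0.02,0,0.04],0,0],[[-0.02,0,0.04],0,0]]'

```text
t: 17.88
tool_pos: [0.5289, 0.2534, 0.14]
eef_rot: [[-0.996, 0.086, -0.001], [0.086, 0.996, 0.001], [0.001, 0.001, -1.0]]
wrist_force: [-9.1, -0.4, 22.2]
grip_width: 0.0217
grip_force: 60.0
```

```bash
python3 -c "
from h import *
handle()"
```

```text
wrist top h [0.0364 0.0354] bar angle deg 0.0 (mod 180) mean [-0.0096  0.0007] 9554 minrect [array([-0.001,  0.001]), array([0.022, 0.107]), np.float64(89.938)]
```

At the stop again. Turning on towards blue.

Emit:
step_arm --series '[[[-0.01,0,0.03],0,0],[[-0.01,0,0.03],-0.6,0],[[-0.01,0,0.03],-1.2,0],[[-0.01,0,0.03],-1.8,0],[[-0.01,0,0.03],-2.4,0],[[-0.01,0,0.03],-2.5,0]]'

```text
t: 18.43
tool_pos: [0.5296, 0.2516, 0.1396]
eef_rot: [[-0.984, -0.178, -0.0], [-0.178, 0.984, -0.002], [0.001, -0.002, -1.0]]
wrist_force: [-10.2, -5.0, 28.4]
grip_width: 0.0221
grip_force: 61.2
```

```bash
python3 -c "
from h import *
handle()"
```

```text
wrist top h [0.0362 0.0352] bar angle deg 12.4 (mod 180) mean [-0.0097 -0.0027] 9506 minrect [array([-0.001,  0.001]), array([0.107, 0.022]), np.float64(13.133)]
```

Emit:
step_arm --series '[[[0,0.01,0],-0.6,0],[[0,0.01,0],-1.2,0],[[0,0.01,0],-1.8,0],[[0,0.01,0],-2.4,0],[[0,0.01,0],-3,0],[[0,0.01,0],-3,0]]'

```text
t: 18.98
tool_pos: [0.5309, 0.2525, 0.1394]
eef_rot: [[-0.881, -0.473, 0.002], [-0.473, 0.881, -0.001], [-0.001, -0.002, -1.0]]
wrist_force: [-6.6, -2.4, 22.3]
grip_width: 0.0238
grip_force: 62.3
```

```bash
python3 -c "
from h import *
handle()"
```

```text
wrist top h [0.0362 0.0351] bar angle deg 28.7 (mod 180) mean [-0.0089 -0.006 ] 9505 minrect [array([-0.001,  0.   ]), array([0.107, 0.022]), np.float64(29.375)]
```

Emit:
step_arm --series '[[[0,0,0.01],-0.6,0],[[0,0,0.01],-1.2,0],[[0,0,0.02],-1.8,0],[[0,0,0.02],-2.4,0],[[0,0,0.02],-3,0],[[0,0,0.02],-3,0]]'

```text
t: 19.53
tool_pos: [0.5318, 0.2534, 0.1391]
eef_rot: [[-0.692, -0.722, 0.004], [-0.722, 0.692, 0.0], [-0.003, -0.003, -1.0]]
wrist_force: [-6.4, -0.8, 23.3]
grip_width: 0.0248
grip_force: 63.6
```

```bash
python3 -c "
from h import *
handle()"
```

```text
wrist top h [0.0361 0.0351] bar angle deg 46.6 (mod 180) mean [-0.007  -0.0096] 9354 minrect [array([-0.001,  0.   ]), array([0.108, 0.023]), np.float64(47.659)]
```

Emit:
step_arm --series '[[[0,0,0.01],-0.6,0],[[0,0,0.01],-1.2,0],[[0,0,0.01],-1.8,0],[[0,0,0.01],-2.2,0],[[0,0,0.01],-2.2,0],[[0,0,0.01],-2.2,0]]'

```text
t: 20.08
tool_pos: [0.5319, 0.254, 0.1388]
eef_rot: [[-0.511, -0.86, 0.005], [-0.86, 0.511, 0.001], [-0.004, -0.003, -1.0]]
wrist_force: [-7.5, 0.8, 23.4]
grip_width: 0.0265
grip_force: 66.8
```

```bash
python3 -c "
from h import *
go(C+.021*N+[0,0,-.007],235);handle();print(status.get_state()['wrist_torque'])"
```

```text
t 20.0833 pos [0.5319 0.254  0.1388] head -120.73 F [-7.5  0.8 23.4] w 0.02650973096278483
shift units [ 0.067  0.049 -0.026] twist units 0.712
wrist top h [0.036 0.035] bar angle deg 60.6 (mod 180) mean [-0.0049 -0.0124] 9197 minrect [array([-0.001,  0.   ]), array([0.108, 0.023]), np.float64(61.639)]
[-0.95263403  0.06843833 -0.4372593 ]
```

The handle is at about 60.6°, at the blue mark. I'll release gently: low grip first, then open.

Emit:
step_arm --series '[[[0,0,0],0.1,0],[[0,0,0],0.1,0],[[0,0,0],0.1,0],[[0,0,0],0.1,0]]' --newtons 6

```text
t: 20.47
tool_pos: [0.5307, 0.2551, 0.1386]
eef_rot: [[-0.52, -0.854, 0.002], [-0.854, 0.52, 0.003], [-0.004, -0.0, -1.0]]
wrist_force: [-9.0, 3.5, 24.4]
grip_width: 0.0293
grip_force: 18.8
```

```bash
python3 -c "
from h import *
go(C+.021*N+[0,0,-.007],235);handle()"
```

```text
t 20.4667 pos [0.5307 0.2551 0.1386] head -121.34 F [-9.   3.5 24.4] w 0.029318423273380485
shift units [ 0.076  0.01  -0.032] twist units 0.61
wrist top h [0.036 0.035] bar angle deg 59.1 (mod 180) mean [-0.0052 -0.0116] 9475 minrect [array([-0.001,  0.001]), array([0.108, 0.023]), np.float64(59.898)]
```

Emit:
step_arm --series '[[[0,0.02,-0.05],0,0],[[0.01,0.04,-0.1],0,0],[[0.02,0.06,-0.15],0,0],[[0.03,0.08,-0.2],0,0],[[0.04,0.09,-0.24],0,0],[[0.04,0.09,-0.24],0,0]]' --newtons 15

```text
t: 21.02
tool_pos: [0.5275, 0.2552, 0.1467]
eef_rot: [[-0.52, -0.854, 0.003], [-0.854, 0.52, 0.003], [-0.004, -0.001, -1.0]]
wrist_force: [-1.7, 3.1, 8.0]
grip_width: 0.0289
grip_force: 18.8
```

```bash
python3 -c "
from h import *
go(C+.030*N+[0,0,-.007],235);handle()"
```

```text
t 21.0167 pos [0.5275 0.2552 0.1467] head -121.34 F [-1.7  3.1  8. ] w 0.028924016171856318
shift units [ 0.074  0.017 -0.036] twist units 0.61
wrist top h [0.0445 0.0434] bar angle deg 59.3 (mod 180) mean [-0.0052 -0.0116] 9449 minrect [array([-0.001,  0.   ]), array([0.108, 0.022]), np.float64(60.238)]
```

It's coming out cleanly and is still at 60°. I'll let it out the rest of the way, then open.

Emit:
step_arm --series '[[[0.01,0.02,-0.05],0,0],[[0.02,0.04,-0.1],0,0],[[0.03,0.06,-0.15],0,0],[[0.04,0.07,-0.19],0,0],[[0.04,0.07,-0.19],0,0]]'

```text
t: 21.48
tool_pos: [0.5244, 0.2554, 0.154]
eef_rot: [[-0.52, -0.854, 0.003], [-0.854, 0.52, 0.003], [-0.004, -0.001, -1.0]]
wrist_force: [-1.3, 4.7, 5.5]
grip_width: 0.0293
grip_force: 18.1
```

Emit:
step_arm --series '[[[0,0,0],0,0.4],[[0,0,0],0,0.7],[[0,0,0],0,0.7],[[0,0,0],0,0.7],[[0,0,0],0,0.7],[[0,0,0],0,0.7],[[0,0,0],0,0.7]]' --newtons 20

```text
t: 22.07
tool_pos: [0.5232, 0.2538, 0.1523]
eef_rot: [[-0.52, -0.854, -0.0], [-0.854, 0.52, -0.0], [0.0, 0.0, -1.0]]
wrist_force: [0.0, -1.0, 0.3]
grip_width: 0.0614
grip_force: 0.0
```

```bash
python3 -c "
from h import *
go(C+.038*N+[0,0,-.007],235);handle()"
```

```text
t 22.0667 pos [0.5232 0.2538 0.1523] head -121.35 F [ 0.  -1.   0.3] w 0.06136793661044993
shift units [ 0.023  0.016 -0.081] twist units 0.609
wrist top h [0.0528 0.0516] bar angle deg 56.5 (mod 180) mean [-0.0052 -0.0109] 9543 minrect [array([-0., -0.]), array([0.108, 0.021]), np.float64(57.578)]
```

Emit:
step_arm --series '[[[0,0,-0.4],0,0.7],[[0,0,-0.9],0,0.7],[[0,0,-1.5],0,0.7],[[0,0,-2.2],0,0.7],[[0,0,-2.9],0,0.7],[[0,0,-3.3],0,0.7],[[0,0,-3.5],0,0.7],[[0,0,-3.5],0,0.7],[[0,0,-3.5],0,0.7],[[0,0,-3.5],0,0.7]]'

```text
t: 22.95
tool_pos: [0.5223, 0.2535, 0.2908]
eef_rot: [[-0.52, -0.854, -0.003], [-0.854, 0.52, -0.001], [0.002, 0.002, -1.0]]
wrist_force: [-0.7, 0.5, -0.4]
grip_width: 0.0613
grip_force: 0.0
```

```bash
python3 -c "
from h import *
handle()
s=snap('wrist','w5.png'); P=pts(s); H,S,V=cv2.split(cv2.cvtColor(s['image'],cv2.COLOR_RGB2HSV)); D=P-C
m=(H>100)&(H<130)&(S>140)&(V>80)&(np.linalg.norm(D,axis=2)<.08)
b=D[m].mean(0); print('blue mark angle',np.degrees(np.arctan2(b@Y,b@X)),m.sum()); print(status.get_state()['wrist_force'])"
```

```text
wrist top h [0.0528 0.0513] bar angle deg 56.0 (mod 180) mean [-0.0016 -0.0061] 3120 minrect [array([ 0., -0.]), array([0.107, 0.02 ]), np.float64(57.297)]
blue mark angle 57.633893737924154 55
[-0.96492364  0.94176344 -0.66705079]
```

View pics/w5.png

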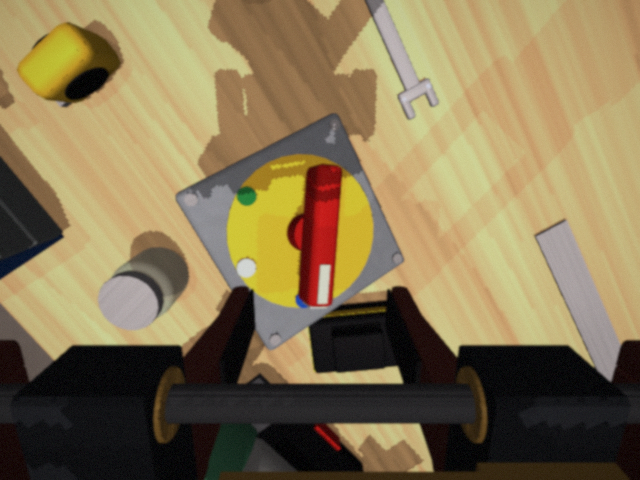

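The wrist view shows the bar from (325,175) to (320,300), its pointer at the blue mark at (303,300) and standing proud. My angle reading of 56–57° is a little low, so I'll clear the arm and cross-check with the fixed cameras.

Emit:
step_arm --series '[[[0,0,-0.7],0,0.7],[[0.3,-0.1,-1.4],0,0.7],[[1,-0.4,-2],0,0.7],[[1.8,-0.8,-2],0,0.7],[[2.6,-1.1,-2],0,0.7],[[3.4,-1.5,-2],0,0.7],[[4.3,-1.9,-2],0,0.7],[[5.2,-2.3,-2],0,0.7],[[6.1,-2.7,-2],0,0.7],[[7,-3,-2],0,0.7],[[7.6,-3.3,-2],0,0.7],[[8.1,-3.5,-2],0,0.7]]'

```text
t: 24.05
tool_pos: [0.4734, -0.0979, 0.3715]
eef_rot: [[-0.522, -0.853, -0.002], [-0.853, 0.522, 0.0], [0.001, 0.001, -1.0]]
wrist_force: [0.7, 0.1, 0.4]
grip_width: 0.0612
grip_force: 0.0
```

```bash
python3 - <<'E'
from h import *
for cam in('top','scene'):
    s=snap(cam,cam+'9.png'); P=pts(s); H,S,V=cv2.split(cv2.cvtColor(s['image'],cv2.COLOR_RGB2HSV)); D=P-C; h=D@N
    m=(s['z_map']>0)&(h>.044)&(h<.066)&(np.hypot(D@X,D@Y)<.07)
    q=np.stack([D[m]@X,D[m]@Y],-1).astype(np.float32); vx,vy,_,_=cv2.fitLine(q,cv2.DIST_L2,0,.01,.01).ravel()
    px=np.argwhere(m)[:,::-1].astype(np.float32); a,b,x0,y0=cv2.fitLine(px,cv2.DIST_L2,0,.01,.01).ravel()
    f=240/np.tan(np.radians(s['vfov'])/2); o=np.array(s['xyz']); E=[]
    for t in(-20,20):
        r=np.array(s['attitude'])@[(x0+a*t-s['cx'])/f,(y0+b*t-s['cy'])/f,1]; E.append(o+r*(((C+.052*N-o)@N)/(r@N)))
    d=E[1]-E[0]; print(cam,m.sum(),'h',np.percentile(h[m],[50,90]).round(4),'depth fit',np.degrees(np.arctan2(vy,vx)),'ray fit',np.degrees(np.arctan2(d@Y,d@X)), 'rect', cv2.minAreaRect(q))
print(status.get_state()['tool_pos'],status.get_state()['t'])
E
```

```text
top 456 h [0.0503 0.0538] depth fit 57.39469 ray fit -122.51371698260895 rect ((-0.0004237610846757889, -0.00011432170867919922), (0.11007441580295563, 0.02421473152935505), 57.16765213012695)
scene 264 h [0.0503 0.0531] depth fit 58.330673 ray fit 59.501865278986244 rect ((0.004465892910957336, -0.0014804303646087646), (0.11166618764400482, 0.021991873160004616), 56.990196228027344)
[ 0.47349384 -0.09829058  0.37138147] 24.15
```

Both fixed cameras put the handle at 57–59°, above the 53.3° threshold, and popped out to its starting height. The arm is clear, so I'm handing in.

```bash
python3 -c "
from cell import hand_in
print(hand_in())"
```

```text
the job is handed in; nothing more can be done
None
```

The changeover switch now feeds the drill press: the red handle rested popped out and untouched at OFF for over a second, then was turned on to blue, where it measured 57–59° and popped out. My first release at OFF caught partway out, so I regripped it, and I handed the job in at about 24 s with no verdict returned.

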